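Load the deburring vise, clip up the key, start the machine

ROBOT

A 6-joint arm with a two-finger parallel gripper is mounted at the origin on the work surface. World frame = base frame: x ahead of the robot, y to its left, z up, the work surface at z = 0. Lengths are in m, angles in rad, forces in N, time in s.
With the tool pointing down it reaches from about 0.3 to 0.775 m from the base axis. Payload 14.6 kg.
Tool frame: the origin (TCP) lies midway between the tips of the shut fingers; the grasp point (between the pads) lies manip.grip_point_offset behind it (manip.grip_point_offset is the distance from the TCP to the grasp point, in m); z points along the fingers, y is the line along which they close (so a half turn about z gives the same grasp; the last joint's range is limited). The gripper opens to 85 mm and grips with 20 to 120 N. Pads are 22 mm wide; open, the fingers measure 114 mm over their backs; the gripper's body (76 mm by 85 mm) begins 54 mm behind the grasp point. The pads swing forward as they close: fully open they stand 13 mm farther back than shut.
Start: joints at [-1.261, 0.3, 1.521, -0, 1.321, -0.067], TCP at [0.202, -0.511, 0.231] pointing down, gripper open.
Joint ranges: [-3.03, 3.03], [-0.79, 2.21], [0.23, 2.52], [-1.04, 4.18], [0, 3.07], [-2.55, 2.55]. Speed limits (rad/s): [2.22, 2.22, 2.57, 3.14, 3.14, 3.14].

INTERFACE

Orientations are given as a unit quaternion [x, y, z, w].
In Python, from cell import manip, eyes gives the robot as it stands. The module is installed in compiled form; this text tells all that it offers.
- The arm moves only by the shell command python3 -m inch 'ROWS' [OPENING] [FORCE]. ROWS is JSON, a list of rows, each a list of 4 numbers: the shift along the tool's x, y, z in cm, then the turn about the tool's z in units of 5 degrees (1.0 is 5 degrees). A call has exactly 8 rows; each row is the pose to reach, as a shift and turn from the pose commanded when the call began, along the tool's axes at that moment; what a row does not reach only later rows make up. A row lasts 1/8 s, in which the tool goes at most 62.5 mm and 10.7 degrees, less where a joint would pass 70% of its speed; a pose out of reach is approached as far as the arm can. A call with a gripper value outside its range is refused whole. OPENING is the gripper's target within -1 to 1 (fully open at 1, half-way at 0, shut at -1), set as the call begins (- or left out, the last holds). The fingers move at their own pace and stop on an object; FORCE is the grip in N (left out, the last holds). Time passes only in rows, so rows that repeat a pose let the fingers close, or fill a call up. It gives the time, the measured TCP pose, the force, the opening and the grip force at its end, in the units of the state.
- manip.get_obs(): the state, without advancing time (a new reading comes with each control period).
- eyes.grab_frame(name): name is "scene" or "top"; returns a dict with "frame" (384x512x3 uint8, red, green, blue), "fx", "fy", "cx", "cy" (pixels), "distortion" ([k1, k2, p1, p2, k3] as OpenCV has them; the pictures are not rectified), "R" (3x3) and "t" (3): a world point X has camera coordinates R X + t. Camera axes: x right, y down, z forward; pixel columns grow to the right and rows downward; lengths in m; the calibration is good to about 2 mm. A picture is of the moment at which its call begins. There is no depth.
- manip.hand_in(): hands the job in; it is judged then, once.
Trained networks look in a picture, given as the dict that the camera call returned (one of the last four; its "shot" number tells which), for a name from the list of things; names that differ only in an ending like _2 or _b are one class to them, and where a whole thing is asked for, a point or a joint stands for the part that bears it (a point fixed in the world has none). Each returns a list of dicts, best first, with "p" (0 to 1); they miss things now and then, are a little off and sometimes report something else, mostly with a low value. They report only what shows in the picture. A call takes as long as a camera call. They do not tell look-alikes from the thing itself.
- eyes.find_in(picture, query): "bbox" ([left, top, right, bottom] in pixels, round what is visible of it).
- eyes.cut_out(picture, query): "region" (384x512 bool, what is visible of it) and "bbox" ([left, top, right, bottom] in pixels, round what is visible of it).
- eyes.pinpoint(picture, query): "uv" ([column, row] in pixels: a listed point, or the origin of a listed thing).
The state is a dict: "time": time; "q": joint angles; "qvel": joint speeds; "joint_torque": joint torques, N m; "ee_pos": TCP position; "tcp_rot": TCP orientation; "wrist_force": force on the tool from outside, world axes, zero at the start; "torque": the same for the moment, N m; "finger_gap": finger opening in m; "gripper_force": force on a finger pad.
Only numpy, scipy, OpenCV 4.12 (cv2) and the standard library are available. Lean on these libraries where they do the work, as an engineer would, in place of code of your own. Each camera call takes 0.05 s, during which the arm holds its last target. There are 200 camera calls.

TASK

First lay the brass hexagonal stub lengthways and centred between the vise jaws of the deburring unit and push the movable jaw home so the stub is held between both jaws. Then clip the yellow setting key up by pushing its eye down past the red sprung gate of the snap hook, so that it hangs inside the hook with the gate shut. Only after that press the green start button fully down and let it come back up; do not press the red stop button, and leave the other things where they are.

Things in the scene. Friction and masses are not known exactly. Their poses are not given: they have to be found in the camera images.
- stub_center (a point): Centre of the loose brass hexagonal bar stub: 28 mm across flats (32 mm across corners), 64 mm long along its own x axis, about 0.37 kg, lying on a flat so that this point is 14 mm above what it rests on. It can be taken by its two flat ends (64 mm apart).
- vise_seat (a point): Where the stub's centre lies when it rests on the vise bed with its corner against the fixed jaw (face 16 mm to +x). +x points away from the robot, from movable to fixed jaw; y runs along the jaws, and so must the stub's length. The bed, 14 mm below this point, is 44 mm wide in y: the stub overhangs 10 mm at each end. Dark steel jaws, 44 mm in y, rise 24 mm above the bed.
- jaw_knob (a point): Centre of the upright black round knob, 22 mm across and 26 mm tall, on the movable jaw; it stands 49 mm above the bed, 18 mm behind (-x of) the jaw's gripping face. Pushing the knob along +x of vise_seat closes the jaw. Axes as vise_seat.
- jaw_face (a point): Middle of the movable jaw's gripping face, 14 mm above the bed; axes as vise_seat.
- jaw (a joint): Travel of the movable jaw in m, 0 fully open to 0.05, growing along +x of vise_seat; the gap between the jaws is 0.068 minus this. It slides with about 4 N of friction and stays where it is left.
- key_grip (a point): Centre of the yellow grip of the loose setting key, which lies flat: grip 60 mm long along the key's x, 16 mm wide (y), 18 mm tall (z); this point is 9 mm above the table. At the +x end is the steel eye, at the -x end a 24 mm hexagon-key shank 10 mm thick. The key weighs about 80 g.
- key_eye (a point): Centre of the key's steel eye: a ring lying in the key's xy plane, 30 mm inside diameter, 44 mm outside diameter, 7 mm thick; 65 mm from key_grip along the key's +x.
- hook_tip (a point): Top end of the upright tip rod (7 mm thick) of the steel snap hook on a fixed stand, about 0.22 m above the table. +x points from the tip across the mouth to the stand's post, 39 mm away. The mouth faces up; 15 mm below this point a red sprung gate bar (6 mm thick), hinged at the post, closes the mouth as far as the tip and swings down only. z is up.
- hook_seat (a point): Middle of the snap hook's bottom bar (7 mm thick), 67 mm below and 18 mm to +x of hook_tip; axes as hook_tip. The level eye goes down over the tip, grip on the -x side; its far side pushes the gate down. With the eye's centre 8 mm to -x of the tip, the gate snaps up over the ring when it is 40 to 45 mm below hook_tip (at 60 it meets this bar). Let go, the key tips and hangs from this bar.
- gate (a joint): Angle of the snap hook's red gate in rad: 0 shut against the tip, up to 1.25 pushed down open; a spring shuts it (about 1 to 3 N at the ring).
- start_top (a point): Centre of the top face of the green start button (28 mm across), on the fixed yellow and grey control box, 72 mm above the table; it presses straight down 6 mm against a spring, 5 N at the bottom, and then still stands 4 mm proud of its black housing ring. The axes are the box's; the red button is 68 mm to -y.
- start (a joint): Depth of the green start button in m: 0 up, 0.006 fully down; a spring returns it.
- stop (a joint): Depth of the red stop button (38 mm across, 68 mm to -y of the start button on the same box) in m; not to be pressed.
- unit: White casting of the deburring unit, fixed, 210 mm (x) by 260 mm (y), 20 mm tall; origin under its centre, axes as vise_seat. The vise bed is 45 mm above the table. The brass-coloured brush disc and grey motor box, 125 mm tall, begin 95 mm to -y of vise_seat.
- offcut_a: Bystander: loose aluminium round offcut, 32 mm across, 45 mm tall, upright; origin under it.
- offcut_b: Bystander: loose dark steel round offcut, 40 mm across, 30 mm tall; origin under it.
- oil: Bystander: blue oil bottle, 56 mm across, 130 mm tall; origin under it.
- driver: Bystander: screwdriver lying on the table.
- brush: Bystander: hand brush lying on the table.
- mug: Bystander: blue mug, 80 mm across, 90 mm tall; origin under it.
Things that resemble listed ones, but are neither listed nor needed, are in the scene too. Of the things shaped like the part that bears stub_center, the brass one is meant.

How it is judged:
On the way, in this order (a step that is already met when the one before it is completed fails the run):
1. the stub lies on the vise bed between the jaws, let go (y of stub_center in the frame of vise_seat between -0.012 and 0.012 m and z of stub_center in the frame of vise_seat between -0.004 and 0.006 m and angle between the x axis of stub_center and the y axis of vise_seat, either way round below 0.15 rad and x of stub_center in the frame of vise_seat between -0.032 and 0.006 m and contact force between the fingers and stub below 0.1 N), for 0.2 s.
2. the movable jaw is pushed home: the stub is held between both jaws (y of stub_center in the frame of vise_seat between -0.012 and 0.012 m and z of stub_center in the frame of vise_seat between -0.004 and 0.006 m and angle between the x axis of stub_center and the y axis of vise_seat, either way round below 0.15 rad and x of stub_center in the frame of vise_seat between -0.003 and 0.006 m and x of stub_center in the frame of jaw_face below 0.0185 m), for 0.2 s.
3. the key hangs inside the snap hook, gate shut, let go (distance between key_eye and hook_seat below 0.034 m and value of joint gate below 0.12 rad and contact force between the fingers and key below 0.1 N), for 0.2 s.
4. the start button is fully down (value of joint start above 0.005 m), for 0.03 s.
5. the start button is up again (value of joint start below 0.001 m), for 0.1 s.
At the end, for the whole second after the job is handed in: The stub lies on the vise bed along the jaws (0.15 rad, 12 mm from the middle), both jaws within 2 to 3 mm of it; the key's eye hangs on the snap hook's bottom bar (centre within 34 mm of the bar's middle), gate shut (below 0.12 rad); start was pressed 5 mm or more and is up; stop is up (all of step 2 and distance between key_eye and hook_seat below 0.034 m and value of joint gate below 0.12 rad and value of joint each of start, stop below 0.001 m and linear speed of stub below 0.02 m/s); the robot touches nothing.
It fails at once if start pressed before the stub is clamped and the key clipped (value of joint start above 0.003 m and (not (y of stub_center in the frame of vise_seat between -0.012 and 0.012 m and z of stub_center in the frame of vise_seat between -0.004 and 0.006 m and angle between the x axis of stub_center and the y axis of vise_seat, either way round below 0.15 rad and x of stub_center in the frame of vise_seat between -0.003 and 0.006 m and x of stub_center in the frame of jaw_face below 0.0185 m) or not (distance between key_eye and hook_seat below 0.034 m))).
It fails at once if the stop button is pressed (value of joint stop above 0.003 m).
It fails at once if a bystander is moved more than 40 mm (distance of any of offcut_a, offcut_b, oil, driver, brush, mug from where it was at the start of the episode above 0.04 m).
It also fails if it takes over 72 s, if anything falls off the work surface, if the arm or the gripper's body presses on something with over 40 N, if the wrist force passes 120 N, or if a joint passes its speed limit or range.

## Working session

There is one attempt and no reset: what is moved stays moved. The work goes in short steps, Python scripts to look and compute and a shell command to move; the robot and the scene stay as the last step left them, time stands still between calls to the robot, and variables do not carry over. Pictures are saved under pics/ and viewed, at most 10 in all, crops included, and the job is handed in when it is done.

```bash
mkdir -p pics; cat > h.py <<'E'
import numpy as np, cv2
from cell import manip, eyes
from scipy.spatial.transform import Rotation as Ro
def ray(f,uv):
    K=np.array([[f['fx'],0,f['cx']],[0,f['fy'],f['cy']],[0,0,1.]])
    p=cv2.undistortPoints(np.array([[uv]],float),K,np.array(f['distortion'],float))[0,0]
    R=np.array(f['R']);t=np.array(f['t'])
    return -R.T@t, R.T@np.array([p[0],p[1],1.])
def atz(f,uv,z):
    o,d=ray(f,uv); return o+d*(z-o[2])/d[2]
def tri(f1,u1,f2,u2):
    o1,d1=ray(f1,u1);o2,d2=ray(f2,u2)
    s=np.linalg.lstsq(np.c_[d1,-d2],o2-o1,rcond=None)[0]
    a=o1+s[0]*d1;b=o2+s[1]*d2
    return (a+b)/2,np.linalg.norm(a-b)
def proj(f,X):
    K=np.array([[f['fx'],0,f['cx']],[0,f['fy'],f['cy']],[0,0,1.]])
    return cv2.projectPoints(np.array([X],float),cv2.Rodrigues(np.array(f['R']))[0],np.array(f['t'],float),K,np.array(f['distortion'],float))[0].reshape(2)
def save(f,n,crop=None,s=1.5):
    im=f['frame'][...,::-1]
    if crop: l,t,r,b=crop; im=im[t:b,l:r]
    cv2.imwrite('pics/'+n,cv2.resize(im,None,fx=s,fy=s,interpolation=cv2.INTER_CUBIC))
def rows(target,yaw=None):
    "shift from measured tcp to target in tool axes, cm"
    o=manip.get_obs();R=Ro.from_quat(o['tcp_rot']).as_matrix()
    return (R.T@(np.array(target)-o['ee_pos'])*100).round(2), R.round(3).tolist()
E
python3 - <<'E'
from h import *
s=eyes.grab_frame('scene');t=eyes.grab_frame('top')
save(s,'s0.png');save(t,'t0.png')
for n,z in [('stub_center',.014),('vise_seat',.059),('jaw_knob',.094),('jaw_face',.059),('key_grip',.009),('key_eye',.009),('hook_tip',.22),('hook_seat',.153),('start_top',.072),('unit',0),('offcut_a',0),('offcut_b',0),('oil',0),('mug',0),('driver',0),('brush',0)]:
    a=eyes.pinpoint(s,n);b=eyes.pinpoint(t,n)
    print(n)
    for f,l in (('S',a),('T',b)):
        for d in l[:3]: print('  ',f,round(d['p'],2),np.round(d['uv'],1),(atz(s if f=='S' else t,d['uv'],z)).round(4))
    if a and b: x,e=tri(s,a[0]['uv'],t,b[0]['uv']);print('  tri',x.round(4),round(e,4))
o=manip.get_obs();print(o['ee_pos'],Ro.from_quat(o['tcp_rot']).as_matrix().round(3).tolist(),manip.grip_point_offset,o['finger_gap'])
E
```

```text
stub_center
   S 0.7 [246.7 177.8] [ 0.306  -0.2492  0.014 ]
   S 0.51 [244.7 200.8] [ 0.4206 -0.1956  0.014 ]
   S 0.51 [232.6 224.4] [ 0.5386 -0.1753  0.014 ]
   T 0.58 [284.3 185.2] [ 0.5335 -0.1735  0.014 ]
   T 0.55 [309.7 251.8] [ 0.2858 -0.2678  0.014 ]
   T 0.45 [289.8 211.4] [ 0.4349 -0.1941  0.014 ]
  tri [ 0.5051 -0.1503  0.1855] 0.0264
vise_seat
   S 0.92 [297.4 257. ] [0.6172 0.079  0.059 ]
   S 0.48 [294.6 222.1] [0.4898 0.0149 0.059 ]
   T 0.92 [221.  162.5] [0.6099 0.0632 0.059 ]
   T 0.56 [145.6 177. ] [0.5532 0.3398 0.059 ]
  tri [0.6097 0.0696 0.0479] 0.0119
jaw_knob
   S 0.62 [310.9 228.4] [0.529  0.0818 0.094 ]
   S 0.51 [394.4 215.8] [0.3738 0.281  0.094 ]
   T 0.46 [216.2 180.8] [0.5366 0.0763 0.094 ]
  tri [0.5346 0.0796 0.098 ] 0.0079
jaw_face
   S 0.49 [304.9 242.8] [0.5571 0.0764 0.059 ]
   S 0.49 [310.6 227.4] [0.4905 0.067  0.059 ]
   T 0.64 [219. 177.] [0.5557 0.0695 0.059 ]
  tri [0.5551 0.0725 0.0557] 0.006
key_grip
   S 0.48 [347.9 230.9] [0.4051 0.1587 0.009 ]
   T 0.5 [195.8 216.2] [0.4138 0.1578 0.009 ]
  tri [0.4129 0.1587 0.0157] 0.0036
key_eye
 
[... 1747 characters left out ...]
0.273  0.    ]
   T 0.31 [219.9 164.2] [0.6141 0.072  0.    ]
  tri [ 0.7108  0.2753 -0.006 ] 0.0022
mug
   S 0.62 [167.1 178. ] [ 0.4142 -0.5176  0.    ]
   T 0.77 [377.6 221.9] [ 0.3993 -0.5259  0.    ]
  tri [ 0.4001 -0.53   -0.0139] 0.0004
driver
   S 0.87 [422.4 241.4] [0.3423 0.372  0.    ]
   S 0.53 [198.5 193. ] [ 0.4381 -0.3685  0.    ]
   T 0.79 [138.  232.8] [0.3499 0.3749 0.    ]
  tri [0.3498 0.3726 0.007 ] 0.0007
brush
   S 0.85 [167.3 248.6] [ 0.7044 -0.3092  0.    ]
   T 0.64 [318.8 139.7] [ 0.7134 -0.3071  0.    ]
  tri [ 0.7108 -0.3048  0.0082] 0.0026
[ 0.20238528 -0.51140678  0.2312803 ] [[0.93, 0.368, 0.0], [0.368, -0.93, 0.0], [0.0, 0.0, -1.0]] 0.0187 0.08549672804398116
```

View pics/s0.png

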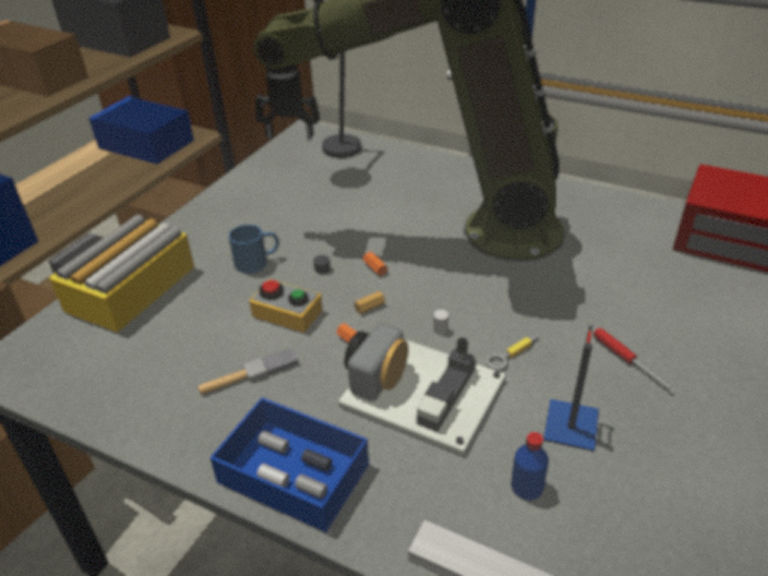

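View pics/t0.png

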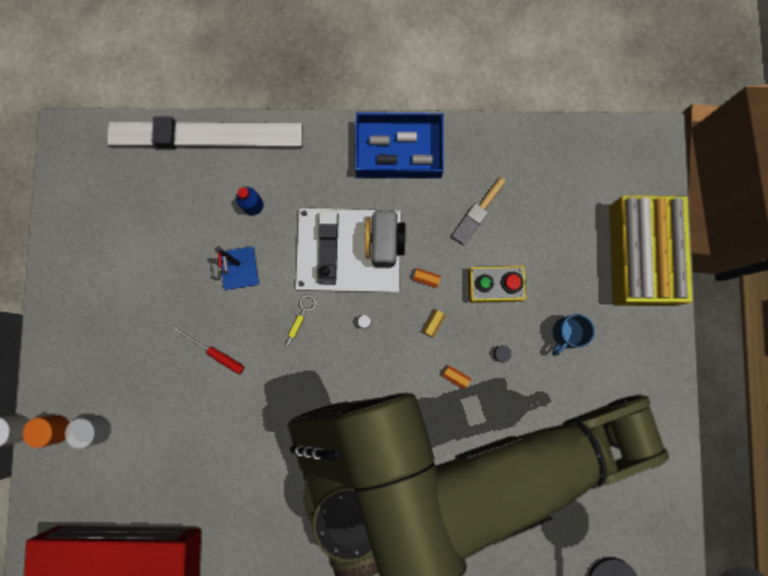

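Scene (768 px view): brass stub is the tan bar at scene (370,302) / top (434,322); the orange bars are look-alikes. The vise is at top (326,250), with the knob end at (323,271). The key is at top (300,318) with its eye up, the hook at (225,262), the start button at (485,283) and stop at (514,281).

```bash
python3 - <<'E'
from h import *
s=eyes.grab_frame('scene');t=eyes.grab_frame('top')
def up(f,l,tp,w,h,k): return cv2.resize(f['frame'][tp:tp+h,l:l+w,::-1],(w*k,h*k),interpolation=cv2.INTER_CUBIC)
a=np.hstack([up(t,130,155,50,50,8),up(s,358,205,50,50,8)])
a2=np.hstack([up(t,185,130,100,75,4),up(s,270,215,100,75,4)])
cv2.imwrite('pics/c1.png',np.vstack([a[:400,:800],a2[:300,:800]])[:, :][:600] if 0 else np.vstack([a[:300+0],a2]))
# stub mask
for f,n in((s,'S'),(t,'T')):
  for q,z in(('stub_center',.02),('key_grip',.009),('unit',.02)):
    for d in eyes.cut_out(f,q)[:6]:
        m=d['region'];v,u=np.nonzero(m)
        if len(u)<20: continue
        P=np.array([atz(f,(a,b),z)[:2] for a,b in zip(u,v)]);c=P.mean(0)
        r=cv2.minAreaRect((P*1000).astype(np.float32))
        w,V=np.linalg.eigh(np.cov((P-c).T));ax=V[:,1]
        print(n,q,round(d['p'],2),d['bbox'],c.round(4),'pca deg',np.degrees(np.arctan2(ax[1],ax[0])).round(1),'rect',np.round(r[0],1),np.round(r[1],1),round(r[2],1),f['frame'][m].mean(0).round())
# unit white mask corners in top
E
```

```text
S stub_center 0.67 [236.4, 198.4, 255.8, 210.2] [ 0.4297 -0.1843] pca deg 155.7 rect [ 429.8 -185.1] [35.7 64.7] 57.7 [133. 107.  65.]
S stub_center 0.58 [224.2, 215.5, 237.6, 228.0] [ 0.5352 -0.186 ] pca deg 47.6 rect [ 535.  -186.5] [47.9 36.2] 72.7 [178. 105.  64.]
S stub_center 0.44 [239.4, 169.5, 257.7, 182.3] [ 0.2993 -0.2374] pca deg 56.2 rect [ 297.8 -238. ] [90.  32.8] 58.6 [159.  94.  58.]
S key_grip 0.64 [324.1, 224.9, 358.4, 246.6] [0.4349 0.1417] pca deg 154.8 rect [424.3 139.2] [ 45.7 137.6] 73.1 [143. 136.  99.]
S key_grip 0.42 [222.8, 215.7, 337.0, 302.8] [0.5991 0.0133] pca deg 76.9 rect [575.3  -5.6] [279.6 329.6] 0.3 [140. 139. 129.]
S unit 0.65 [363.4, 221.0, 397.9, 297.8] [0.5418 0.3015] pca deg -172.5 rect [462.3 281.2] [322.9  86.3] 12.1 [ 62.  80. 113.]
S unit 0.62 [224.4, 216.7, 335.3, 304.3] [0.608 0.017] pca deg 75.7 rect [583.9  -2.8] [327.2 276. ] 89.5 [140. 140. 129.]
T stub_center 0.71 [279.2, 178.5, 294.8, 187.3] [ 0.5342 -0.1734] pca deg 70.8 rect [ 534.4 -172.7] [60.6 30.6] 69.7 [162.  96.  36.]
T stub_center 0.7 [282.9, 206.2, 298.5, 225.1] [ 0.4214 -0.1895] pca deg 152.8 rect [ 421.7 -189.2] [29.9 60.3] 63.5 [149. 124.  55.]
T stub_center 0.42 [299.6, 245.0, 314.3, 260.3] [ 0.2879 -0.2464] pca deg 59.7 rect [ 288.3 -246.1] [65.8 30.9] 59.6 [159.  99.  39.]
T key_grip 0.69 [281.9, 202.9, 302.8, 225.7] [ 0.4215 -0.1921] pca deg 152.7 rect [ 420.7 -191.9] [31.8 65.6] 63.5 [147. 122.  57.]
T key_grip 0.5 [191.6, 196.0, 209.7, 232.5] [0.4047 0.1537] pca deg 151.4 rect [421.7 143. ] [ 33.4 124.4] 67.9 [150. 147.  73.]
T unit 0.56 [191.7, 205.9, 202.2, 227.2] [0.4078 0.1521] pca deg 155.4 rect [410.4 151.7] [23.5 92.6] 64.7 [148. 144.  71.]
```

View pics/c1.png

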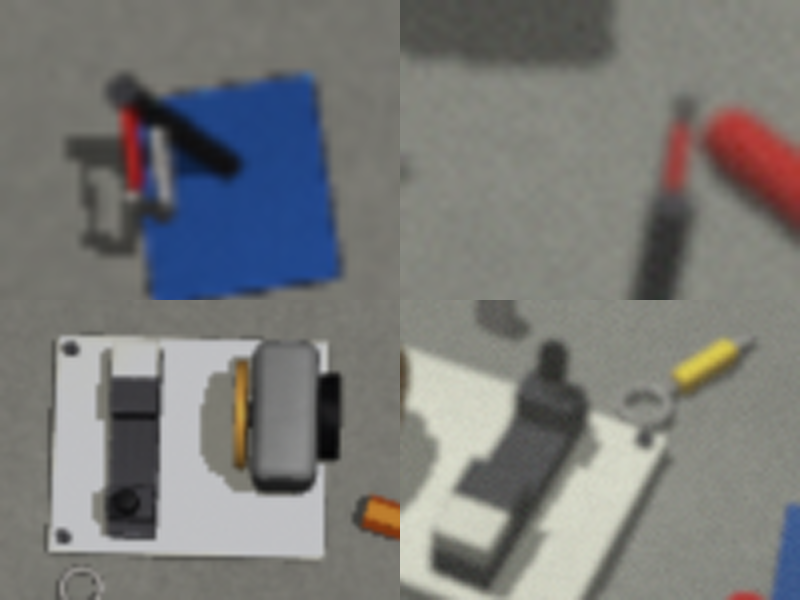

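Crops: in the top crop the gate (red) runs from the post top at about pixel (146.2,168.8) to the tip at about (146.9,180). The hook's +x is therefore roughly world +x, turned slightly left. The unit's white corners are at top pixels (198.7,139.2), (266,141.2), (266,188.7), (197.4,187.4).

```bash
python3 - <<'E'
from h import *
s=eyes.grab_frame('scene');t=eyes.grab_frame('top')
for f in(s,t): print('cam',ray(f,(0,0))[0].round(3))
C=[atz(t,p,.02)[:2] for p in[(198.7,139.2),(266.1,141.2),(266.1,188.9),(197.4,187.4)]]
print('unit',np.round(C,4).tolist(),np.mean(C,0))
for a,b in((3,0),(2,1)): d=C[b]-C[a];print('yaw x edge',np.degrees(np.arctan2(d[1],d[0])),np.linalg.norm(d))
for a,b in((1,0),(2,3)): d=C[b]-C[a];print('yaw y edge',np.degrees(np.arctan2(-d[0],d[1])),np.linalg.norm(d))
g=[atz(t,p,z)[:3] for p,z in[((147,180),.205),((146.1,168.8),.205),((150.6,180.6),.153),((149.7,171),.153)]]
print('hook',np.round(g,4).tolist())
B=[atz(t,p,.005)[:2] for p in[(168.9,164.4),(172.6,189.5),(149,192)]];d=B[0]-B[1];print('base yaw',np.degrees(np.arctan2(d[1],d[0])),np.degrees(np.arctan2(-(B[2]-B[1])[0],(B[2]-B[1])[1])))
def col(f,box,lo,hi,z,name):
    l,tp,r,b=box;hsv=cv2.cvtColor(f['frame'],cv2.COLOR_RGB2HSV)
    m=cv2.inRange(hsv,np.array(lo),np.array(hi));M=np.zeros_like(m);M[tp:b,l:r]=m[tp:b,l:r]
    n,L,st,ce=cv2.connectedComponentsWithStats(M)
    k=1+np.argmax(st[1:,4]);v,u=np.nonzero(L==k);P=np.array([atz(f,(a,c),z)[:2] for a,c in zip(u,v)]);c=P.mean(0)
    w,V=np.linalg.eigh(np.cov((P-c).T));ax=V[:,1];r=cv2.minAreaRect((P*1000).astype(np.float32))
    print(name,len(u),ce[k].round(2),c.round(4),'pca',np.degrees(np.arctan2(ax[1],ax[0])).round(1),'rect',np.round(r[0],1),np.round(r[1],1));return ce[k]
a=col(t,(278,200,304,230),(12,90,50),(30,255,255),.024,'stub T');b=col(s,(230,192,262,216),(12,90,50),(30,255,255),.02,'stub S');print(tri(t,a,s,b))
a=col(t,(188,195,212,235),(24,100,90),(36,255,255),.016,'key T');b=col(s,(320,220,362,250),(22,100,90),(36,255,255),.012,'key S');print(tri(t,a,s,b))
a=col(t,(312,180,332,198),(40,80,30),(85,255,255),.072,'green T');b=col(s,(188,185,212,206),(40,80,30),(85,255,255),.072,'green S');print(tri(t,a,s,b))
a=col(t,(140,160,156,190),(0,120,70),(8,255,255),.205,'gate T');b=col(s,(384,212,398,232),(0,90,60),(8,255,255),.205,'gate S');print(tri(t,a,s,b))
E
```

```text
cam [1.464 0.414 1.03 ]
cam [ 0.316 -0.066  1.661]
unit [[0.7064, 0.153], [0.7009, -0.1037], [0.5181, -0.1048], [0.5213, 0.1532]] [0.61167925 0.02442973]
yaw x edge -0.039003840176837494 0.18503599595066317
yaw x edge 0.35933585615357044 0.18281670481970025
yaw y edge -1.222367670562775 0.25675275399445346
yaw y edge -0.7227790057596 0.257987359316701
hook [[0.5215, 0.2977, 0.205], [0.5594, 0.3022, 0.205], [0.5269, 0.2981, 0.153], [0.5605, 0.3026, 0.153]]
base yaw 10.199330725008238 6.634994732456311
stub T 154 [288.92 215.06] [ 0.4205 -0.1901] pca 149.6 rect [ 421. -190.] [32.1 66.6]
stub S 162 [246.23 200.89] [ 0.4248 -0.1872] pca 159.8 rect [ 424.1 -186.8] [41.3 73.8]
(array([ 0.42078401, -0.19021589,  0.01575798]), np.float64(0.001082779045468959))
key T 79 [196.92 217.19] [0.4098 0.1526] pca 154.6 rect [409.8 152.7] [16.8 58.1]
key S 105 [345.86 230.69] [0.4099 0.1535] pca 159.7 rect [410.2 153.1] [23.  67.5]
(array([0.40995734, 0.15328864, 0.01185082]), np.float64(0.00030249124571258217))
green T 56 [323.14 187.86] [ 0.5174 -0.3109] pca 145.7 rect [ 517.8 -311.3] [25.6 28.7]
green S 45 [198.18 195.96] [ 0.5229 -0.3067] pca -137.5 rect [ 523.4 -306.9] [29.6 25.5]
(array([ 0.51784949, -0.31121595,  0.06666779]), np.float64(0.0010677349342509868))
gate T 14 [145.5  172.79] [0.5459 0.3037] pca -172.0 rect [545.1 303.7] [34.   3.4]
gate S 20 [392.25 224.4 ] [0.5373 0.3001] pca -171.4 rect [537.5 300.1] [26.9  6.2]
(array([0.54487739, 0.30149918, 0.21188855]), np.float64(0.0009330996952990712))
```

```bash
python3 - <<'E'
from h import *
s=eyes.grab_frame('scene');t=eyes.grab_frame('top')
C=[atz(t,p,.02)[:2] for p in[(198.7,139.2),(266.1,141.2),(266.1,194),(197.4,192.5)]]
print('unit',np.round(C,4).tolist(),np.mean(C,0))
for a,b in((3,0),(2,1)): d=C[b]-C[a];print('yaw x edge',np.degrees(np.arctan2(d[1],d[0])),np.linalg.norm(d))
u,v=(205.5,201.2),(332,241.25);print('eye',atz(t,u,.006),atz(s,v,.006),tri(t,u,s,v))
# vise crop points: knob (125,500), fixed jaw front top edge, 
for n,p,z in[('knobtop',(185+125/4,130+200/4),.107),('line at 413',(185+133/4,130+113/4),.069),('line 375',(185+133/4,130+75/4),.069),('jawL',(185+107/4,130+150/4),.045),('jawR',(185+158/4,130+150/4),.045)]: print(n,atz(t,p,z).round(4))
print(rows((.4207,-.190,.15)))
E
```

```text
unit [[0.7064, 0.153], [0.7009, -0.1037], [0.4988, -0.1049], [0.5021, 0.1527]] [0.60204956 0.0242749 ]
yaw x edge 0.10420401492895863 0.20430763736591506
yaw x edge 0.35964655345937036 0.20206452497946772
eye [0.47093089 0.12310442 0.006     ] [0.46590509 0.12929268 0.006     ] (array([0.46947227, 0.12642133, 0.00805386]), np.float64(0.007520079989005929))
knobtop [0.5376 0.075  0.107 ]
line at 413 [0.6238 0.0728 0.069 ]
line 375 [0.6594 0.0735 0.069 ]
jawL [0.5933 0.0984 0.045 ]
jawR [0.5937 0.0509 0.045 ]
(array([ 32.13, -21.85,   8.13]), [[0.93, 0.368, -0.0], [0.368, -0.93, 0.0], [-0.0, -0.0, -1.0]])
```

```bash
python3 -m inch '[[4,-2.7,0,-1],[8.3,-5.6,0.5,-2.2],[13,-8.8,2,-3.6],[18,-12.2,4,-5],[23,-15.6,6,-6.4],[28,-19,7.5,-7.6],[32.1,-21.8,8.1,-8.3],[32.1,-21.8,8.1,-8.3]]' 1 60
python3 - <<'E'
from h import *
print(rows((.4207,-.190,-.002)))
E
```

```text
time: 3.3
ee_pos: [0.4217, -0.1881, 0.1498]
tcp_rot: [0.851, 0.525, -0.0, -0.0]
wrist_force: [-0.1, -1.1, 0.7]
finger_gap: 0.0854
gripper_force: 0.0
(array([-2.200e-01,  1.000e-02,  1.518e+01]), [[0.448, 0.894, -0.001], [0.894, -0.448, 0.001], [0.0, -0.001, -1.0]])
```

```bash
python3 -m inch '[[-0.2,0,4],[-0.2,0,8],[-0.2,0,11],[-0.2,0,13],[-0.2,0,14.2],[-0.2,0,15],[-0.2,0,15.1],[-0.2,0,15.1]]' 1 60 || python3 -m inch '[[-0.2,0,4,0],[-0.2,0,8,0],[-0.2,0,11,0],[-0.2,0,13,0],[-0.2,0,14.2,0],[-0.2,0,15,0],[-0.2,0,15.1,0],[-0.2,0,15.1,0]]' 1 60
```

```text
time: 4.3
ee_pos: [0.42, -0.1926, -0.0002]
tcp_rot: [0.852, 0.523, 0.0, 0.0]
wrist_force: [-0.6, -0.3, 0.2]
finger_gap: 0.0851
gripper_force: 0.0invalid input
```

```bash
python3 -c "
from h import *
o=manip.get_obs();print(o['time'],o['ee_pos'],o['wrist_force'])"
```

```text
4.3 [ 4.19997991e-01 -1.92585747e-01 -2.18949105e-04] [-0.61376494 -0.31709502  0.22612662]
```

Now close and lift.

```bash
python3 -m inch '[[0,0,0,0],[0,0,0,0],[0,0,0,0],[0,0,0,0],[0,0,0,0],[0,0,0,0],[0,0,0,0],[0,0,0,0]]' -1 60; python3 -m inch '[[0,0,-1,0],[0,0,-3,0],[0,0,-6,0],[0,0,-9,0],[0,0,-12,0],[0,0,-15,0],[0,0,-15,0],[0,0,-15,0]]'
python3 - <<'E'
from h import *
print(rows((.598,.0735,.15)))
s=eyes.grab_frame('scene');save(s,'s1.png',(200,100,330,230),5)
E
```

```text
time: 5.3
ee_pos: [0.4201, -0.1924, 0.0002]
tcp_rot: [0.852, 0.523, 0.0, 0.0]
wrist_force: [-3.8, 2.5, 12.4]
finger_gap: 0.0629
gripper_force: 63.2
time: 6.3
ee_pos: [0.4192, -0.1921, 0.1483]
tcp_rot: [0.852, 0.523, -0.0, -0.001]
wrist_force: [-0.4, 0.4, -3.0]
finger_gap: 0.063
gripper_force: 67.6
(array([31.78,  3.92, -0.18]), [[0.453, 0.892, -0.001], [0.892, -0.453, 0.001], [0.0, -0.001, -1.0]])
```

View pics/s1.png

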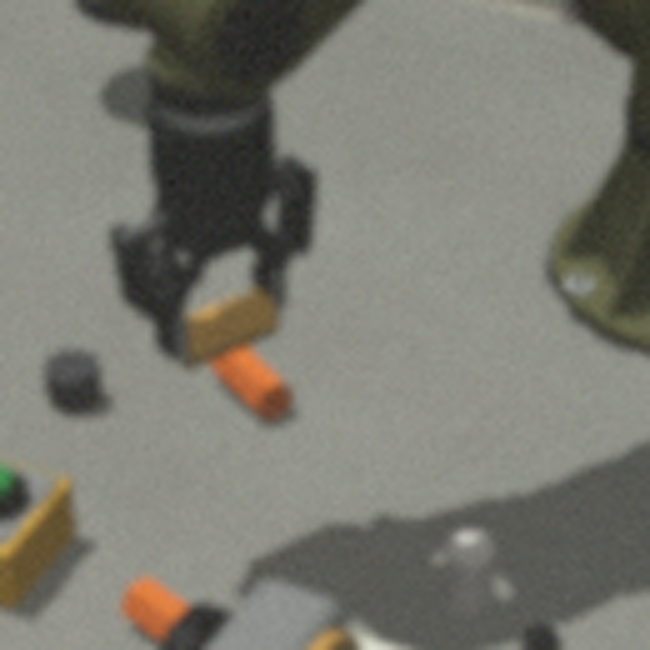

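Stub held level at the fingertips (crop about (230,320)), nothing else touched.

```bash
python3 -m inch '[[2,0.2,-4,0.5],[7,1,-4,2.5],[12,1.5,-4,4.5],[17,2,-4,6.5],[22,2.7,-4,8.5],[27,3.3,-4,10.5],[31,3.8,-4,12.6],[31.8,3.9,-4,12.6]]'
python3 - <<'E'
from h import *
print(rows((.598,.0735,.047)))
s=eyes.grab_frame('scene');t=eyes.grab_frame('top')
for f in(s,t):
  for d in eyes.pinpoint(f,'stub_center')[:4]: print(round(d['p'],2),np.round(d['uv'],1),atz(f,d['uv'],.2).round(3))
E
```

```text
time: 7.35
ee_pos: [0.5986, 0.0755, 0.1871]
tcp_rot: [1.0, 0.001, -0.001, 0.0]
wrist_force: [0.8, 0.4, -3.8]
finger_gap: 0.0628
gripper_force: 68.7
(array([-0.02,  0.2 , 14.01]), [[1.0, 0.001, -0.003], [0.001, -1.0, -0.0], [-0.003, 0.0, -1.0]])
0.57 [301.8 212.7] [0.59  0.075 0.2  ]
0.43 [247.7 177.3] [ 0.515 -0.126  0.2  ]
0.4 [232.8 223.8] [ 0.706 -0.068  0.2  ]
0.62 [307.8 250.6] [ 0.293 -0.239  0.2  ]
0.57 [284.2 184. ] [ 0.513 -0.161  0.2  ]
```

```bash
python3 -m inch '[[0,0.1,3,0],[0,0.1,6,0],[0,0.1,9,0],[0,0.1,11,0],[0,0.1,12.3,0],[0,0.1,13.2,0],[0,0.1,13.7,0],[0,0.1,13.7,0]]'
python3 - <<'E'
from h import *
s=eyes.grab_frame('scene');save(s,'s2.png',(260,180,360,280),6)
E
```

```text
time: 8.55
ee_pos: [0.5985, 0.0725, 0.0524]
tcp_rot: [1.0, 0.001, 0.0, 0.0]
wrist_force: [0.2, -0.1, -3.4]
finger_gap: 0.0631
gripper_force: 68.6
```

View pics/s2.png

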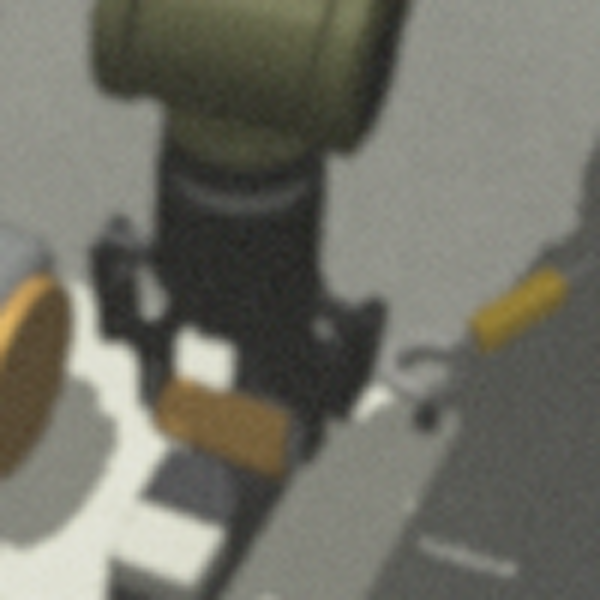

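The stub is just above the vise gap, parallel to the jaws and ahead of the fixed jaw (~(190,490) in the crop). Lowering further.

```bash
python3 -m inch '[[0,0,0.2,0],[0,0,0.4,0],[0,0,0.5,0],[0,0,0.6,0],[0,0,0.65,0],[0,0,0.7,0],[0,0,0.7,0],[0,0,0.7,0]]'
```

```text
time: 9.6
ee_pos: [0.5985, 0.0725, 0.0454]
tcp_rot: [1.0, 0.001, 0.0, -0.0]
wrist_force: [0.1, -0.3, -3.2]
finger_gap: 0.063
gripper_force: 68.7
```

```bash
python3 -m inch '[[0,0,0.1,0],[0,0,0.2,0],[0,0,0.2,0],[0,0,0.3,0],[0,0,0.3,0],[0,0,0.3,0],[0,0,0.3,0],[0,0,0.3,0]]'
```

```text
time: 10.6
ee_pos: [0.5987, 0.0726, 0.0452]
tcp_rot: [1.0, 0.001, 0.001, 0.0]
wrist_force: [-17.4, -2.1, 29.0]
finger_gap: 0.0633
gripper_force: 72.2
```

```bash
python3 -m inch '[[0,0,-0.2,0],[0,0,-0.2,0],[0,0,-0.2,0],[0,0,-0.2,0],[0,0,-0.2,0],[0,0,-0.2,0],[0,0,-0.2,0],[0,0,-0.2,0]]' 1
python3 -m inch '[[0,0,-1,0],[0,0,-4,0],[0,0,-8,0],[-3,0,-11,0],[-8,0,-11,0],[-13,0,-11,0],[-16,0,-11,0],[-16,0,-11,0]]' -1
python3 - <<'E'
from h import *
s=eyes.grab_frame('scene');t=eyes.grab_frame('top');save(s,'s3.png',(260,200,360,280),6)
for n,z in(('stub_center',.059),('jaw_knob',.094),('vise_seat',.059),('jaw_face',.059)):
 for f in(s,t):
  for d in eyes.pinpoint(f,n)[:4]: print(n,round(d['p'],2),np.round(d['uv'],1),atz(f,d['uv'],z).round(3))
E
```

```text
time: 11.6
ee_pos: [0.5984, 0.0725, 0.0443]
tcp_rot: [1.0, 0.001, 0.0, -0.0]
wrist_force: [0.0, -0.6, 0.1]
finger_gap: 0.0855
gripper_force: 0.0
time: 12.6
ee_pos: [0.437, 0.0724, 0.1549]
tcp_rot: [1.0, 0.001, 0.0, -0.0]
wrist_force: [-0.8, 0.5, -3.5]
finger_gap: 0.0609
gripper_force: 66.1
stub_center 0.77 [317.4 192.1] [0.326 0.024 0.059]
stub_center 0.57 [233.3 224.1] [ 0.578 -0.148  0.059]
stub_center 0.5 [244.3 175.4] [ 0.349 -0.234  0.059]
stub_center 0.66 [285.2 187.3] [ 0.52  -0.174  0.059]
stub_center 0.48 [306.7 250.9] [ 0.29  -0.251  0.059]
stub_center 0.47 [170.3 138. ] [0.701 0.254 0.059]
jaw_knob 0.51 [309.2 232.4] [0.546 0.084 0.094]
jaw_knob 0.65 [212.2 179.1] [0.543 0.091 0.094]
vise_seat 0.78 [298.1 254.3] [0.607 0.077 0.059]
vise_seat 0.75 [424.5 242.2] [0.407 0.38  0.059]
vise_seat 0.74 [310.5 228.7] [0.496 0.069 0.059]
vise_seat 0.64 [316.9 140. ] [ 0.698 -0.291  0.059]
vise_seat 0.57 [220.5 161.5] [0.614 0.065 0.059]
jaw_face 0.77 [304.1 243.4] [0.56  0.075 0.059]
jaw_face 0.45 [329.4 242.9] [0.527 0.14  0.059]
jaw_face 0.56 [219.1 177.2] [0.555 0.069 0.059]
```

View pics/s3.png

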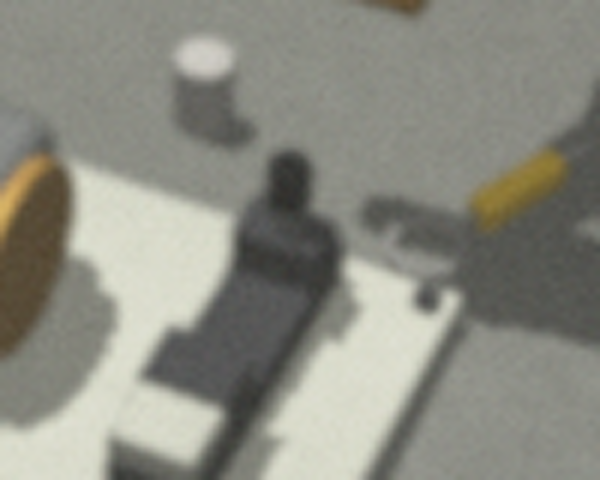

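The close command re-caught the stub while lifting, so the vise is empty. I'll check how it sits in the grip.

```bash
python3 - <<'E'
from h import *
s=eyes.grab_frame('scene');t=eyes.grab_frame('top');
a=s['frame'][150:250,280:360,::-1];b=t['frame'][150:250,190:270,::-1]
cv2.imwrite('pics/s4.png',cv2.resize(np.hstack([a,b]),None,fx=5,fy=5,interpolation=cv2.INTER_CUBIC))
o=manip.get_obs();print(o['ee_pos'],o['finger_gap'],proj(s,o['ee_pos']),proj(s,o['ee_pos']+[0,0,.014]))
E
```

```text
[0.43849342 0.07227276 0.15418739] 0.06136908162605534 [320.52449675 193.13324377] [320.81380444 189.3978648 ]
```

View pics/s4.png

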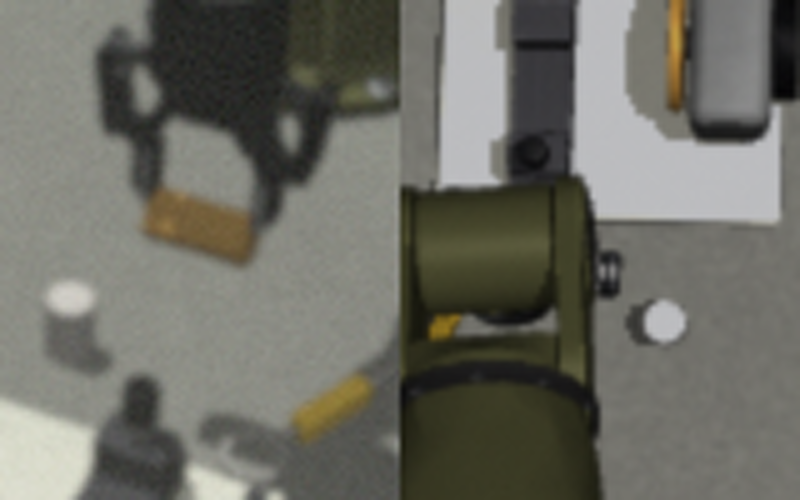

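Stub is still held level but low in the tips (its centre is ~7 mm below TCP). I'll put it back over the vise and lower gently.

```bash
python3 -m inch '[[1,0,0,0],[3,0,0,0],[6,0,0,0],[9,0,0,0],[12,0,0,0],[14.5,0,0,0],[16,0,0,0],[16,0,0,0]]'
python3 -m inch '[[0,0,1,0],[0,0,3,0],[0,0,5,0],[0,0,6.4,0],[0,0,7.2,0],[0,0,7.6,0],[0,0,7.8,0],[0,0,7.8,0]]'
```

```text
time: 14.2
ee_pos: [0.5992, 0.0724, 0.1536]
tcp_rot: [1.0, 0.001, -0.0, 0.0]
wrist_force: [-0.5, 0.6, -3.9]
finger_gap: 0.0612
gripper_force: 66.1
time: 15.2
ee_pos: [0.5986, 0.0726, 0.0766]
tcp_rot: [1.0, 0.001, 0.0, -0.0]
wrist_force: [-0.3, -0.5, -4.2]
finger_gap: 0.0612
gripper_force: 66.1
```

```bash
python3 -m inch '[[0,0,0.1,0],[0,0,0.2,0],[0,0,0.3,0],[0,0,0.4,0],[0,0,0.5,0],[0,0,0.5,0],[0,0,0.5,0],[0,0,0.5,0]]'
```

```text
time: 16.2
ee_pos: [0.5985, 0.0725, 0.0713]
tcp_rot: [1.0, 0.001, 0.0, -0.0]
wrist_force: [0.3, 0.4, -4.9]
finger_gap: 0.0611
gripper_force: 66.1
```

```bash
python3 -m inch '[[0,0,0.1,0],[0,0,0.2,0],[0,0,0.3,0],[0,0,0.3,0],[0,0,0.4,0],[0,0,0.4,0],[0,0,0.4,0],[0,0,0.4,0]]'
```

```text
time: 17.2
ee_pos: [0.5984, 0.0725, 0.0673]
tcp_rot: [1.0, 0.001, 0.0, -0.0]
wrist_force: [0.8, 1.0, -3.2]
finger_gap: 0.0613
gripper_force: 66.1
```

```bash
python3 -m inch '[[0,0,0.1,0],[0,0,0.2,0],[0,0,0.3,0],[0,0,0.3,0],[0,0,0.4,0],[0,0,0.4,0],[0,0,0.4,0],[0,0,0.4,0]]'
```

```text
time: 18.2
ee_pos: [0.5985, 0.0725, 0.0633]
tcp_rot: [1.0, 0.001, 0.0, 0.0]
wrist_force: [-0.3, -0.1, -4.5]
finger_gap: 0.0616
gripper_force: 66.1
```

```bash
python3 -m inch '[[0,0,0.1,0],[0,0,0.2,0],[0,0,0.3,0],[0,0,0.4,0],[0,0,0.4,0],[0,0,0.4,0],[0,0,0.4,0],[0,0,0.4,0]]'
python3 - <<'E'
from h import *
s=eyes.grab_frame('scene');o=manip.get_obs()
d=eyes.pinpoint(s,'stub_center')
print([(round(x['p'],2),np.round(x['uv'],1)) for x in d[:4]],[proj(s,o['ee_pos']+[0,0,z]).round(1) for z in(-.02,0,.02)])
E
```

```text
time: 19.2
ee_pos: [0.5993, 0.0726, 0.0626]
tcp_rot: [1.0, 0.001, 0.001, 0.0]
wrist_force: [-13.1, -0.6, 28.6]
finger_gap: 0.0615
gripper_force: 70.1
[(0.59, array([294.2, 250.8])), (0.57, array([235.4, 221.7])), (0.53, array([248.5, 176.8]))] [array([297.7, 256.1]), array([297.9, 251.2]), array([298.1, 246.1])]
```

```bash
python3 -m inch '[[0,0,-0.3,0],[0,0,-0.3,0],[0,0,-0.3,0],[0,0,-0.3,0],[0,0,-0.3,0],[0,0,-0.3,0],[0,0,-0.3,0],[0,0,-0.3,0]]' 1
python3 -m inch '[[0,0,-2,0],[0,0,-5,0],[0,0,-8,0],[-2,0,-10,0],[-7,0,-10,0],[-12,0,-10,0],[-16,0,-10,0],[-16,0,-10,0]]' 1
python3 - <<'E'
from h import *
s=eyes.grab_frame('scene');t=eyes.grab_frame('top')
a=s['frame'][205:285,265:345,::-1];b=t['frame'][140:220,185:265,::-1]
cv2.imwrite('pics/s5.png',cv2.resize(np.hstack([a,b]),None,fx=5,fy=5,interpolation=cv2.INTER_CUBIC))
for n,z in(('stub_center',.059),('jaw_knob',.094),('jaw_face',.059)):
 for f in(s,t):
  for d in eyes.pinpoint(f,n)[:3]: print(n,round(d['p'],2),np.round(d['uv'],1),atz(f,d['uv'],z).round(3))
E
```

```text
time: 20.3
ee_pos: [0.5984, 0.0725, 0.0623]
tcp_rot: [1.0, 0.001, 0.0, 0.0]
wrist_force: [-0.4, -0.1, -0.1]
finger_gap: 0.0854
gripper_force: 0.0
time: 21.3
ee_pos: [0.4371, 0.0724, 0.1639]
tcp_rot: [1.0, 0.001, 0.001, -0.0]
wrist_force: [0.1, -0.9, 0.3]
finger_gap: 0.0851
gripper_force: 0.0
stub_center 0.53 [296.3 250.2] [0.595 0.066 0.059]
stub_center 0.43 [247.7 175.5] [ 0.344 -0.223  0.059]
stub_center 0.39 [233.  223.3] [ 0.575 -0.151  0.059]
stub_center 0.6 [284.  185.1] [ 0.528 -0.169  0.059]
stub_center 0.49 [217.7 160.8] [0.616 0.075 0.059]
stub_center 0.42 [306.  251.5] [ 0.288 -0.249  0.059]
jaw_knob 0.79 [307.1 230.3] [0.541 0.075 0.094]
jaw_knob 0.59 [216.1 182.1] [0.532 0.077 0.094]
jaw_face 0.69 [297.9 252.3] [0.6   0.073 0.059]
jaw_face 0.5 [304.8 243.6] [0.56  0.077 0.059]
jaw_face 0.69 [216.9 177.8] [0.553 0.077 0.059]
jaw_face 0.24 [334.4 235.9] [ 0.344 -0.352  0.059]
```

View pics/s5.png

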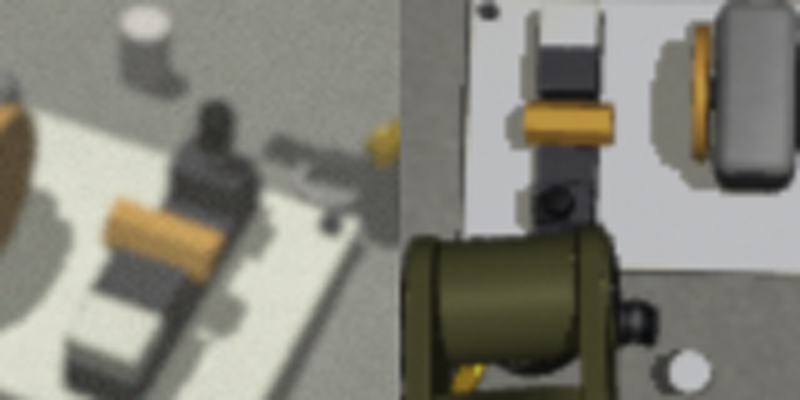

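The stub lies on the bed, along the jaws and centred (right crop (568,123)). Next, push the knob with shut fingers.

```bash
python3 -m inch '[[1,-0.2,1,0],[2,-0.2,3,0],[3,-0.2,5,0],[3.3,-0.2,6.6,0],[3.3,-0.2,7.6,0],[3.3,-0.2,7.6,0],[3.3,-0.2,7.6,0],[3.3,-0.2,7.6,0]]' -1
python3 -m inch '[[1,0,0,0],[2.5,0,0,0],[4,0,0,0],[5,0,0,0],[5.8,0,0,0],[6.5,0,0,0],[7,0,0,0],[7.2,0,0,0]]'
```

```text
time: 22.7
ee_pos: [0.4717, 0.0744, 0.0869]
tcp_rot: [1.0, 0.001, 0.001, -0.0]
wrist_force: [0.3, -0.4, -0.1]
finger_gap: -0.0005
gripper_force: 0.0
time: 23.7
ee_pos: [0.5435, 0.0744, 0.0862]
tcp_rot: [1.0, 0.001, -0.0, 0.0]
wrist_force: [-4.1, -2.5, 2.2]
finger_gap: 0.0002
gripper_force: 2.1
```

```bash
python3 -m inch '[[0.2,0,0,0],[0.4,0,0,0],[0.6,0,0,0],[0.8,0,0,0],[1,0,0,0],[1,0,0,0],[1,0,0,0],[1,0,0,0]]'
```

```text
time: 24.7
ee_pos: [0.5526, 0.0742, 0.0862]
tcp_rot: [1.0, 0.001, -0.001, 0.0]
wrist_force: [-10.2, -4.7, 5.2]
finger_gap: 0.0
gripper_force: 5.3
```

```bash
python3 -m inch '[[0.1,0,0,0],[0.2,0,0,0],[0.3,0,0,0],[0.4,0,0,0],[0.4,0,0,0],[0.4,0,0,0],[0.4,0,0,0],[0.4,0,0,0]]'
```

```text
time: 25.7
ee_pos: [0.5533, 0.0743, 0.0861]
tcp_rot: [1.0, 0.001, -0.005, 0.0]
wrist_force: [-41.6, -5.2, 26.2]
finger_gap: 0.0005
gripper_force: 21.3
```

Jaw is home: it stalls at 42 N. Retreating to above the key.

```bash
python3 -m inch '[[-2,0,0,0],[-4,0,-1,0],[-7,-1,-3,0.5],[-10,-3,-4,2],[-13,-5,-4,3.5],[-14.7,-7,-4,5],[-14.7,-7.9,-4,5],[-14.7,-7.9,-4,5]]' 0
python3 - <<'E'
from h import *
print(rows((.41,.153,.12)))
s=eyes.grab_frame('scene');t=eyes.grab_frame('top')
a=s['frame'][205:285,280:360,::-1];b=t['frame'][140:220,185:265,::-1]
cv2.imwrite('pics/s6.png',cv2.resize(np.hstack([a,b]),None,fx=5,fy=5,interpolation=cv2.INTER_CUBIC))
E
```

```text
time: 26.7
ee_pos: [0.411, 0.1536, 0.1264]
tcp_rot: [0.977, -0.214, 0.0, -0.0]
wrist_force: [-0.2, 0.5, 0.3]
finger_gap: 0.0427
gripper_force: 0.0
(array([-0.07,  0.1 ,  0.64]), [[0.908, -0.418, 0.001], [-0.418, -0.908, 0.0], [0.001, -0.001, -1.0]])
```

View pics/s6.png

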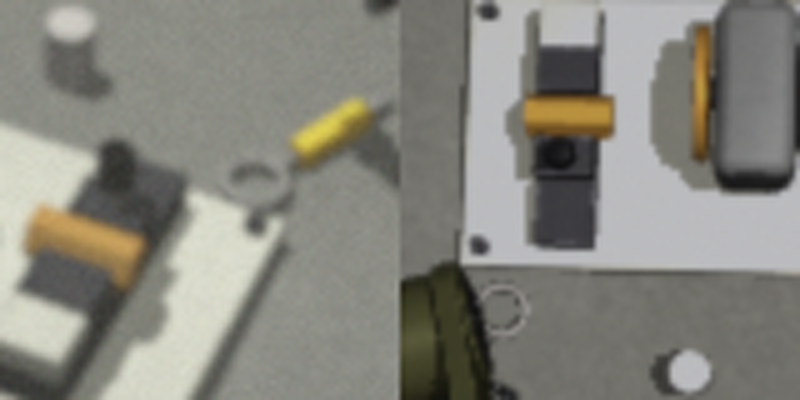

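Stub is clamped between both jaws (right crop (568,115), knob at (560,152)). Now lower onto the key and grip.

```bash
python3 -m inch '[[0,0.1,3,0],[0,0.1,6,0],[0,0.1,8.5,0],[0,0.1,10.5,0],[0,0.1,11.6,0],[0,0.1,12.2,0],[0,0.1,12.2,0],[0,0.1,12.2,0]]' 0
python3 -m inch '[[0,0,0,0],[0,0,0,0],[0,0,0,0],[0,0,0,0],[0,0,0,0],[0,0,0,0],[0,0,0,0],[0,0,0,0]]' -1 60
```

```text
time: 27.8
ee_pos: [0.4103, 0.1524, 0.0048]
tcp_rot: [0.976, -0.216, 0.0, -0.0]
wrist_force: [-0.1, 0.7, 0.0]
finger_gap: 0.0427
gripper_force: 0.0
time: 28.8
ee_pos: [0.4101, 0.1524, 0.0049]
tcp_rot: [0.976, -0.216, 0.0, -0.0]
wrist_force: [-2.3, -0.8, 7.0]
finger_gap: 0.0146
gripper_force: 59.2
```

```bash
python3 -m inch '[[0,0,-1,0],[0,0,-4,0],[0,0,-9,0],[0,0,-14,0],[0,0,-19,-1.5],[0,0,-23,-3.5],[0,0,-25.1,-5],[0,0,-25.1,-6.5]]'
python3 - <<'E'
from h import *
print(rows((.449,.288,.256)))
o=manip.get_obs();R=Ro.from_quat(o['tcp_rot']).as_matrix();print(o['ee_pos'],o['wrist_force'],o['finger_gap'])
e=o['ee_pos']+R@[.065,0,-.004]
s=eyes.grab_frame('scene');t=eyes.grab_frame('top');print('exp eye',e.round(4),proj(s,e),proj(t,e))
for f in(s,t):
  for d in eyes.pinpoint(f,'key_eye')[:3]+eyes.pinpoint(f,'key_grip')[:2]: print(round(d['p'],2),np.round(d['uv'],1),atz(f,d['uv'],e[2]).round(4))
E
```

```text
time: 29.8
ee_pos: [0.4101, 0.1524, 0.2575]
tcp_rot: [0.998, 0.068, 0.002, -0.0]
wrist_force: [-0.6, 0.5, -0.8]
finger_gap: 0.0143
gripper_force: 58.7
(array([  5.7 , -12.9 ,   0.18]), [[0.991, 0.136, 0.003], [0.136, -0.991, 0.001], [0.003, -0.0, -1.0]])
[0.41008586 0.15242349 0.25753478] [-0.56798551  0.48731081 -0.77597225] 0.014280706072338152
exp eye [0.4745 0.1613 0.2618] [349.52996393 178.60304134] [184.62791094 192.42201549]
0.49 [347.2 182.9] [0.4948 0.1617 0.2618]
0.42 [197.1 196. ] [ 0.7106 -0.1664  0.2618]
0.55 [389.6 240.2] [0.6553 0.316  0.2618]
0.48 [354.9 166.1] [0.4144 0.1565 0.2618]
0.41 [185.1 213.3] [0.4077 0.1578 0.2618]
```

```bash
python3 -m inch '[[0.5,-1,-1,0],[1.5,-3.5,-1,0],[2.7,-6.2,-1,0],[4,-9,-1,0],[5,-11.5,-1,0],[5.7,-12.9,-1,0],[5.7,-12.9,-1,0],[5.7,-12.9,-1,0]]'
python3 - <<'E'
from h import *
o=manip.get_obs();R=Ro.from_quat(o['tcp_rot']).as_matrix();print(o['ee_pos'])
e=o['ee_pos']+R@[.065,0,-.004]
s=eyes.grab_frame('scene');t=eyes.grab_frame('top');print('exp eye',e.round(4),proj(s,e),proj(t,e))
tip=np.array([.5215,.2977,.22]);print('tip',proj(s,tip),proj(t,tip),'grip',proj(s,o['ee_pos']+R@[0,0,-.004]))
a=s['frame'][185:250,355:430,::-1];b=t['frame'][150:215,120:195,::-1]
k=5
cv2.imwrite('pics/s7.png',cv2.resize(np.hstack([a,b]),None,fx=k,fy=k,interpolation=cv2.INTER_CUBIC))
for n in('key_eye','hook_tip','hook_seat'):
 for f in(s,t):
  for d in eyes.pinpoint(f,n)[:2]: print(n,round(d['p'],2),np.round(d['uv'],1))
E
```

```text
time: 31.1
ee_pos: [0.4493, 0.2872, 0.2654]
tcp_rot: [0.998, 0.066, -0.0, 0.0]
wrist_force: [-0.6, 0.5, -1.6]
finger_gap: 0.0144
gripper_force: 58.7
[0.44927692 0.28721014 0.26540597]
exp eye [0.5137 0.2958 0.2694] [397.00977927 198.95985203] [142.59341235 179.54919087]
tip [393.8422626  215.90792589] [145.89194858 179.35310158] grip [400.0432591  183.55909443]
key_eye 0.65 [396.8 202. ]
key_eye 0.54 [144.2 177.8]
hook_tip 0.84 [391.  216.7]
hook_tip 0.97 [146.3 177.9]
hook_tip 0.65 [245.1 211. ]
hook_seat 0.96 [390.5 241.5]
hook_seat 0.61 [149.7 178. ]
```

View pics/s7.png

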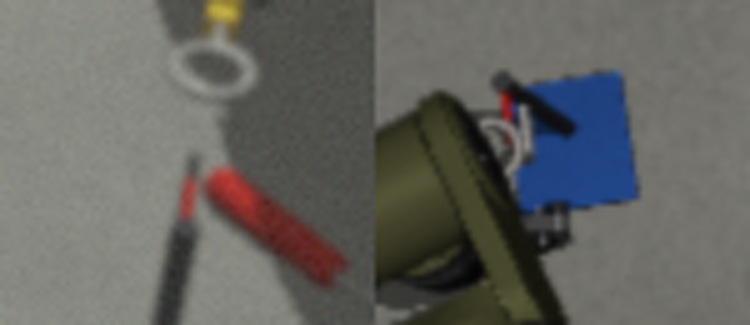

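The eye is level at scene pixel (397.6,198.4), as predicted. The tip is at (394,216), seen through the ring from above at about (145.7,179.6), so it is aligned. Descending.

```bash
python3 -m inch '[[0.1,0,1,0],[0.1,0,2,0],[0.1,0,3,0],[0.1,0,3.8,0],[0.1,0,4.5,0],[0.1,0,5,0],[0.1,0,5.2,0],[0.1,0,5.2,0]]'
```

```text
time: 32.5
ee_pos: [0.4504, 0.2879, 0.2133]
tcp_rot: [0.998, 0.066, 0.0, -0.0]
wrist_force: [1.0, 0.7, -0.8]
finger_gap: 0.0143
gripper_force: 58.7
```

```bash
python3 -m inch '[[0,0,0.6,0],[0,0,1.2,0],[0,0,1.8,0],[0,0,2.4,0],[0,0,2.8,0],[0,0,3,0],[0,0,3,0],[0,0,3,0]]'
```

```text
time: 33.5
ee_pos: [0.4501, 0.2878, 0.1832]
tcp_rot: [0.998, 0.066, -0.0, 0.0]
wrist_force: [-2.2, 0.4, -0.8]
finger_gap: 0.0143
gripper_force: 58.7
```

```bash
python3 -m inch '[[0,0,0.3,0],[0,0,0.6,0],[0,0,0.8,0],[0,0,1,0],[0,0,1.2,0],[0,0,1.4,0],[0,0,1.4,0],[0,0,1.4,0]]'
python3 - <<'E'
from h import *
o=manip.get_obs();print(o['wrist_force'],o['torque']);R=Ro.from_quat(o['tcp_rot']).as_matrix()
e=o['ee_pos']+R@[.065,0,-.004];print(e)
s=eyes.grab_frame('scene')
m=cv2.inRange(cv2.cvtColor(s['frame'],cv2.COLOR_RGB2HSV),np.array((0,90,60)),np.array((8,255,255)));m[:205]=0;m[238:]=0;m[:,:384]=0;m[:,398:]=0
v,u=np.nonzero(m);print('gate px',len(u),u.mean(),v.mean(),v.min(),v.max(),'eye px',proj(s,e))
print(eyes.pinpoint(s,'key_eye')[:2])
E
```

```text
time: 34.5
ee_pos: [0.4504, 0.2879, 0.1694]
tcp_rot: [0.998, 0.066, 0.0, -0.0]
wrist_force: [0.7, -0.9, -0.8]
finger_gap: 0.0142
gripper_force: 58.7
[ 0.70012003 -0.92884521 -0.80031852] [-0.01397192 -0.00695735 -0.03349972]
[0.51481261 0.29649231 0.17335967]
gate px 30 393.23333333333335 223.33333333333334 219 228 eye px [391.23287898 227.54596922]
[{'uv': [212.8, 175.0], 'p': 0.61}, {'uv': [387.1, 229.9], 'p': 0.59}]
```

The force is back to zero and the red gate shows at its shut position, so it has snapped. Releasing.

```bash
python3 -m inch '[[0,0,0,0],[0,0,0,0],[0,0,0,0],[0,0,0,0],[0,0,0,0],[0,0,0,0],[0,0,0,0],[0,0,0,0]]' 0.3
python3 -m inch '[[0,0,-1,0],[0,0,-3,0],[0,0,-6,0],[0,0,-9,0],[-2,0,-11,0],[-5,2,-12,0],[-5,6,-12,0],[-5,10,-12,0]]' -1
python3 - <<'E'
from h import *
s=eyes.grab_frame('scene');t=eyes.grab_frame('top')
for n in('key_eye','key_grip','hook_seat','hook_tip'):
  a,b=eyes.pinpoint(s,n),eyes.pinpoint(t,n)
  for d in a[:2]:print(n,'S',round(d['p'],2),np.round(d['uv'],1))
  for d in b[:2]:print(n,'T',round(d['p'],2),np.round(d['uv'],1))
def cc(f,box,lo,hi):
    m=cv2.inRange(cv2.cvtColor(f['frame'],cv2.COLOR_RGB2HSV),np.array(lo),np.array(hi));M=np.zeros_like(m);l,tp,r,b=box;M[tp:b,l:r]=m[tp:b,l:r]
    v,u=np.nonzero(M);return (len(u),u.mean(),v.mean(),u.min(),u.max(),v.min(),v.max()) if len(u) else 0
print('gate',cc(s,(384,205,398,238),(0,90,60),(8,255,255)),cc(t,(140,160,156,190),(0,120,70),(8,255,255)))
y1=cc(s,(340,190,430,300),(20,90,70),(36,255,255));y2=cc(t,(125,150,190,220),(22,90,80),(36,255,255));print('yellow',y1,y2)
if y1 and y2: print(tri(s,y1[1:3],t,y2[1:3]))
seat=np.array([.5215+.0178,.2977+.0023,.153]);print('seat proj',proj(s,seat),proj(t,seat))
E
```

```text
time: 35.6
ee_pos: [0.4504, 0.2879, 0.1693]
tcp_rot: [0.998, 0.066, 0.0, -0.0]
wrist_force: [1.1, -0.6, -0.2]
finger_gap: 0.0555
gripper_force: 0.0
time: 36.6
ee_pos: [0.4137, 0.1812, 0.2903]
tcp_rot: [0.998, 0.067, 0.001, -0.0]
wrist_force: [0.9, -0.5, 1.2]
finger_gap: -0.0003
gripper_force: 0.0
key_eye S 0.69 [388.8 249.3]
key_eye S 0.69 [292.7 221.8]
key_eye T 0.47 [150.1 170.7]
key_grip S 0.66 [383.4 262.1]
key_grip T 0.42 [154.  175.1]
hook_seat S 0.84 [390.  240.9]
hook_seat T 0.7 [149.3 177.4]
hook_seat T 0.45 [244.7 209.9]
hook_tip S 0.72 [393.6 215.4]
hook_tip T 0.77 [148.8 179.6]
gate (36, np.float64(393.3888888888889), np.float64(223.30555555555554), np.int64(391), np.int64(397), np.int64(220), np.int64(228)) (17, np.float64(145.7058823529412), np.float64(173.05882352941177), np.int64(145), np.int64(147), np.int64(168), np.int64(178))
yellow (33, np.float64(381.93939393939394), np.float64(260.4848484848485), np.int64(380), np.int64(384), np.int64(252), np.int64(268)) (44, np.float64(155.0681818181818), np.float64(188.5909090909091), np.int64(145), np.int64(169), np.int64(174), np.int64(209))
(array([0.51415147, 0.29788237, 0.0484717 ]), np.float64(0.01594833921456099))
seat proj [388.91559848 239.53888184] [150.19693383 177.04096816]
```

The key hangs: eye at scene (389,249), just below the seat, with the grip beneath and gate pixels unchanged. On to the start button.

```bash
python3 -m inch '[[0,4,0,0],[0.5,10,0,0],[1,16,0,0],[1.5,22,0,0],[2,28,0,0],[2.6,34,3,0],[3.2,40,7,0],[3.5,45.5,11,0]]' -1
python3 - <<'E'
from h import *
print(rows((.5178,-.311,.09)),manip.get_obs()['ee_pos'])
E
```

```text
time: 38.1
ee_pos: [0.506, -0.2496, 0.1899]
tcp_rot: [0.998, 0.066, 0.0, 0.0]
wrist_force: [1.9, 0.3, -0.0]
finger_gap: 0.0002
gripper_force: 0.0
(array([ 0.35,  6.24, 10.  ]), [[0.991, 0.133, 0.0], [0.133, -0.991, -0.0], [0.0, 0.0, -1.0]]) [ 0.50604469 -0.24958081  0.18994521]
```

```bash
python3 -m inch '[[0.1,2,0,0],[0.3,4,1,0],[0.3,4.7,3,0],[0.3,4.7,6,0],[0.3,4.7,8,0],[0.3,4.7,9,0],[0.3,4.7,9,0],[0.3,4.7,9,0]]'
python3 - <<'E'
from h import *
print(rows((.5178,-.311,.065)),manip.get_obs()['ee_pos'])
s=eyes.grab_frame('scene');t=eyes.grab_frame('top')
for f in (s,t):
  hsv=cv2.cvtColor(f['frame'],cv2.COLOR_RGB2HSV);m=cv2.inRange(hsv,np.array((40,80,30)),np.array((85,255,255)));v,u=np.nonzero(m)
  k=(u>185)&(u<335)&(v>175)&(v<210);print(k.sum(),u[k].mean() if k.any() else 0,v[k].mean() if k.any() else 0)
print(proj(s,manip.get_obs()['ee_pos']),proj(s,(.5178,-.311,.072)))
E
```

```text
time: 39.1
ee_pos: [0.5152, -0.2943, 0.102]
tcp_rot: [0.998, 0.066, 0.001, 0.0]
wrist_force: [0.5, -0.3, 0.3]
finger_gap: -0.0002
gripper_force: 0.0
(array([0.03, 1.69, 3.7 ]), [[0.991, 0.132, 0.001], [0.132, -0.991, -0.001], [0.001, 0.001, -1.0]]) [ 0.51520567 -0.29428969  0.10201599]
40 197.775 195.925
0 0 0
[201.84012839 188.29942341] [197.90472601 194.6644622 ]
```

```bash
python3 -m inch '[[0,1,0,0],[0,1.7,0,0],[0,1.7,1,0],[0,1.7,2,0],[0,1.7,2.3,0],[0,1.7,2.3,0],[0,1.7,2.3,0],[0,1.7,2.3,0]]'
```

```text
time: 40.2
ee_pos: [0.5171, -0.3112, 0.0783]
tcp_rot: [0.998, 0.066, 0.0, 0.0]
wrist_force: [0.9, 0.8, 0.2]
finger_gap: -0.0002
gripper_force: 0.0
```

```bash
python3 -m inch '[[0,0,0.4,0],[0,0,0.7,0],[0,0,0.9,0],[0,0,1.1,0],[0,0,1.25,0],[0,0,1.3,0],[0,0,1.3,0],[0,0,1.3,0]]'
```

```text
time: 41.2
ee_pos: [0.5171, -0.3112, 0.0659]
tcp_rot: [0.998, 0.066, 0.0, 0.0]
wrist_force: [-4.5, 3.0, 13.5]
finger_gap: 0.0002
gripper_force: 6.3
```

```bash
python3 -m inch '[[0,0,-1,0],[0,0,-3,0],[0,0,-6,0],[0,0,-9,0],[0,0,-12,0],[0,0,-15,0],[0,0,-15,0],[0,0,-15,0]]'
python3 - <<'E'
from h import *
s=eyes.grab_frame('scene')
for n in('key_eye','hook_seat','stub_center','jaw_knob'):
  for d in eyes.pinpoint(s,n)[:2]:print(n,round(d['p'],2),np.round(d['uv'],1))
o=manip.get_obs();print(o['ee_pos'],o['wrist_force'])
E
```

```text
time: 42.2
ee_pos: [0.5168, -0.311, 0.2143]
tcp_rot: [0.998, 0.066, -0.0, -0.0]
wrist_force: [0.9, -0.0, 0.1]
finger_gap: 0.0002
gripper_force: 0.0
key_eye 0.44 [388.1 246.9]
hook_seat 0.59 [391.  237.6]
stub_center 0.72 [294.6 251.5]
stub_center 0.64 [233.7 224.9]
[ 0.51687262 -0.31103622  0.21433588] [-0.09685346 -0.11368399  0.71377114]
```

```bash
python3 -c "
from cell import manip
print(manip.hand_in())"
```

```text
the job is handed in; nothing more can be done
None
```

I handed the job in at about 42 s: the stub is clamped, the key hangs in the hook with its gate shut, and start was pressed to the bottom. I didn't check in a picture that it came back up, and no verdict came back. Along the way I closed the gripper too early and lifted the stub back out of the vise, so I had to place it a second time before clamping it.

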